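# Dial the code on the coffee lockbox and slide it open

## Task

Open the coffee lockbox: working from left to right, roll its left thumbwheel to three pips, then the middle one to five, then the right one to two, each squarely between its index ridges and without turning its neighbours. Then slide the lid fully open to the left and let go, leaving the code showing and the mug, jug and cup undisturbed.

Things in the scene. Friction and masses are not known exactly. Their poses are not given: they have to be found in the camera images.
- lockbox: Wooden lockbox fixed on the worktop, 190 mm wide (y), 170 mm deep (x -106 to +64 mm), 135 mm high. Origin: at worktop height, 106 mm behind its front edge; x to its back, y to its left, z up. Its front is a metal panel sloping at 35 degrees: outward normal (-0.574, 0, 0.819), up the slope (0.819, 0, 0.574) in this frame. Three thumbwheels stick 13 mm out of it.
- wheel_left (a joint): Left thumbwheel: smooth white drum, 44 mm across, 22 mm wide, axle along box y at box (-54.8, 48, 55.6) mm. Six faces with 1 to 6 black pips, parted by dark lines. Rad: number k faces out along the panel's normal, between two dark index ridges, at (k-1)*pi/3 (plus whole turns; no stop). Grows as the outer rim rolls down the slope, towards the robot. Code: three pips, 2.094.
- wheel_middle (a joint): Middle thumbwheel (box y = 0), same shape and sense. Code: five pips, 4.189. The wheels have no detents; friction of about 0.022 N m (1 N at the rim) holds them where left. A flat fingertip pressed on the rim at its window point with about 8 N and drawn up to 10 mm each way along the slope rolls one with little slip; a light touch slips. Past that it loses the round rim.
- wheel_right (a joint): Right thumbwheel (box y = -48 mm), same shape and sense. Code: two pips, 1.047.
- left_window (a point): Outermost point of the left wheel's rim along the panel's normal, fixed to the box at (-67.4, 48, 73.6) mm: the shown number stands here. The lid overhangs the wheels (front edge at box x = -80, underside z = 135 mm), so a vertical tool cannot reach them; one tilted 35 degrees, along the panel's normal, has 25 mm from its axis to that edge when aimed here.
- middle_window (a point): The same for the middle wheel, at box (-67.4, 0, 73.6) mm.
- right_window (a point): The same for the right wheel, at box (-67.4, -48, 73.6) mm.
- left_three (a point): Centre of the three-pip face on the left wheel's rim; turns with it.
- middle_five (a point): Centre of the five-pip face on the middle wheel's rim; turns with it.
- right_two (a point): Centre of the two-pip face on the right wheel's rim; turns with it.
- lid (a joint): The sliding lid, 190 x 144 x 8 mm board on top of the box, in m: 0 shut, grows as it slides to the box's left (+y), 0.085 at the stop. Friction about 2 N. Bolts inside the wheels block it after about 1 mm unless every wheel is within about 12 degrees of its code.
- lid_knob (a point): Metal knob on the lid: grip section 22 mm in diameter and 14 mm high, this point at its middle, 28 mm above the lid's underside; its top is 8 mm above this point, the lid's upper face 20 mm below it. Moves with the lid.
- mug: Bystander: teal mug, 68 x 99 x 73 mm, standing loose to the right of the box. Origin under its centre.
- jug: Bystander: small brown jug, 62 x 90 x 93 mm, loose to the left of the box, lower than the lid. Origin under its centre.
- cup: Bystander: glass coffee cup, 45 x 77 x 51 mm, loose to the left near the box's front. Origin under its centre.

How it is judged:
On the way, in this order (a step that is already met when the one before it is completed fails the run):
1. the left wheel shows three pips (face within 5.5 mm of its window), the middle and right wheels still as they were (within 5 mm at the rim) (distance between left_three and left_window below 0.0055 m and distance of each of middle_five, right_two from where it was at the start of the episode below 0.005 m), for 0.2 s.
2. the middle wheel shows five pips too, the left still three, the right wheel still as it was (distance between middle_five and middle_window below 0.0055 m and distance between left_three and left_window below 0.0055 m and distance of right_two from where it was at the start of the episode below 0.005 m), for 0.2 s.
3. all three wheels show the code (distance between right_two and right_window below 0.0055 m and distance between middle_five and middle_window below 0.0055 m and distance between left_three and left_window below 0.0055 m), for 0.2 s.
At the end, for the whole second after the job is handed in: The lid is slid at least 75 of its 85 mm to the left and at rest, and the three wheels show three, five and two pips, each face centre within 5.5 mm of its window point (all of step 3 and value of joint lid above 0.075 m and velocity of joint lid between -0.01 and 0.01 m/s); the robot touches nothing.
It fails at once if the mug, jug or cup is pushed more than 20 mm or tipped more than 0.3 rad (distance of any of mug, jug, cup from where it was at the start of the episode above 0.02 m or angle between any of mug, jug, cup's own z axis and vertical above 0.3 rad).
It also fails if it takes over 72 s, if anything falls off the work surface, if the arm or the gripper's body presses on something with over 40 N, if the wrist force passes 120 N, or if a joint passes its speed limit or range.

## Robot

A 6-joint arm with a two-finger parallel gripper is mounted at the origin on a cart in front of the work surface, level with it; the furniture and walls round the work are solid. World frame = base frame: x ahead of the robot, y to its left, z up, the work surface at z = 0. Lengths are in m, angles in rad, forces in N, time in s.
With the tool pointing down it reaches from about 0.275 to 0.875 m from the base axis. Payload 12.5 kg.
Tool frame: the origin (TCP) lies at the very end of the fingers, on their centre line; the grasp point (between the pads) lies 19 mm behind it; z points along the fingers, y is the line along which they close (so a half turn about z gives the same grasp; the last joint's range is limited). The gripper opens to 85 mm and grips with 20 to 120 N. Pads are 22 mm wide; open, the fingers measure 114 mm over their backs; the gripper's body (76 mm by 85 mm) begins 54 mm behind the grasp point. The pads swing forward as they close: fully open they stand 13 mm farther back than shut.
Start: joints at [-1.304, 0.351, 1.652, -0, 1.139, -0.085], TCP at [0.19, -0.516, 0.231] pointing down, gripper open.
Joint ranges: [-2.75, 2.75], [-0.79, 2.1], [0.01, 2.65], [-1.57, 4.71], [0.07, 3.14], [-2.87, 2.87]. Speed limits (rad/s): [2.22, 2.22, 2.79, 3.14, 3.14, 3.14].

## Interface

Orientations are given as a 3x3 rotation matrix whose columns are the frame's x, y, z axes.
In Python, from bench import manip gives the robot as it stands. Calls block until the motion is done:
- manip.move_ptp(position, orientation): joint-space move of the TCP to a pose.
- manip.move_l(position, attitude=None, max_speed=0.15): straight line of the TCP; attitude=None keeps the orientation; max_speed is the mean speed in m/s.
- manip.move_j(angles): joint-space move.
- manip.set_gripper(opening, effort=None): opening from 0.0 (shut) to 1.0 (fully open); effort is the grip in N (None keeps the last); returns when the fingers have stopped.
- manip.dwell(seconds).
- manip.inverse_kinematics(position, orientation): joint angles nearest the present ones, or None.
- manip.grab_frame(name): name is "scene" or "top" or "wrist"; returns (picture, depth): 480x640x3 uint8, red, green, blue; 480x640 float32, m along the optical axis (not along the pixel's ray), 0 where there is no reading.
- manip.get_calibration(name): a dict with "camera_matrix" (3x3 intrinsics, pixels), "k1" (the pictures are not rectified: a ray, as slopes to the right and down, at radius r is drawn at 1 + k1 r^2 times it, then the intrinsics apply), "R" (3x3) and "t" (3): a world point X has camera coordinates R X + t. Camera axes: x right, y down, z forward; pixel columns grow to the right and rows downward; lengths in m; the calibration is good to about 2 mm. A picture is of the moment at which its call begins: read the wrist's pose just before it. get_calibration takes no time and is no camera call; for the wrist camera it gives the pose at the moment of the call.
A pose or a line that the arm cannot do raises manip.Unreachable and nothing moves.
- manip.sign_off(): hands the job in; it is judged then, once.
Trained networks look in the newest picture that a camera, given by its name, has taken for a name from the list of things; names that differ only in an ending like _2 or _b are one class to them, and where a whole thing is asked for, a point or a joint stands for the part that bears it (a point fixed in the world has none). Each returns a list of dicts, best first, with "confidence" (0 to 1); they miss things now and then, are a little off and sometimes report something else, mostly with a low value. They report only what shows in the picture. A call takes as long as a camera call.
- manip.look_for(camera, name): "at" ([x, y, z] in m, in world coordinates, good to about 4 mm: the middle of the surface that is visible of it).
Readings, each from a call of its own:
- manip.current_time(): time.
- manip.current_qpos(): joint angles.
- manip.current_joint_vel(): joint speeds.
- manip.current_joint_torque(): joint torques, N m.
- manip.current_ee_pos(): TCP position.
- manip.current_tcp_rot(): TCP orientation.
- manip.current_force(): force on the tool from outside, world axes, zero at the start.
- manip.current_ft_torque(): the same for the moment, N m.
- manip.current_grip_width(): opening from 0.0 (shut) to 1.0 (fully open).
- manip.current_grip_force(): force on a finger pad.
Only numpy, scipy, OpenCV 4.12 (cv2) and the standard library are available. Lean on these libraries where they do the work, as an engineer would, in place of code of your own. Each camera call takes 0.05 s, during which the arm holds its last target. There are 200 camera calls.

## Working session

There is one attempt and no reset: what is moved stays moved. The work goes in short steps, each a Python script; the robot and the scene stay as the last script left them, time stands still between calls to the robot, and variables do not carry over. Pictures are saved under pics/ and viewed, at most 10 in all, crops included, and the job is handed in when it is done.

```bash
mkdir -p pics; ls
python3 - <<'E'
from bench import manip
import cv2,numpy as np
for c in("scene","top"):
    p,d=manip.grab_frame(c); cv2.imwrite(f"pics/{c}0.png",p[:,:,::-1]); np.savez(f"{c}0.npz",p=p,d=d)
    for n in("lockbox","lid_knob","wheel_left","left_window","left_three","middle_five","right_two","mug","jug","cup"):
        try: print(c,n,[(np.round(r["at"],3).tolist(),round(r["confidence"],2)) for r in manip.look_for(c,n)][:3])
        except Exception as e: print(c,n,e)
print(manip.current_time(),manip.current_tcp_rot())
E
```

```text
pics
scene lockbox [([0.547, 0.072, 0.085], 0.88), ([0.57, 0.243, 0.033], 0.22)]
scene lid_knob [([0.573, 0.05, 0.143], 0.8)]
scene wheel_left [([0.528, 0.101, 0.07], 0.44)]
scene left_window [([0.541, 0.071, 0.084], 0.7)]
scene left_three [([0.516, 0.001, 0.072], 0.68), ([0.53, 0.099, 0.072], 0.59)]
scene middle_five [([0.544, 0.07, 0.085], 0.7), ([0.524, 0.052, 0.071], 0.63)]
scene right_two [([0.513, 0.004, 0.071], 0.51)]
scene mug [([0.573, -0.166, 0.049], 0.92), ([0.534, 0.098, 0.074], 0.2)]
scene jug [([0.668, 0.292, 0.061], 0.87)]
scene cup [([0.568, 0.246, 0.038], 0.61)]
top lockbox [([0.572, 0.042, 0.14], 0.93)]
top lid_knob [([0.576, 0.04, 0.144], 0.7)]
top wheel_left []
top left_window [([0.572, 0.047, 0.141], 0.79)]
top left_three []
top middle_five [([0.575, 0.043, 0.143], 0.56)]
top right_two []
top mug []
top jug [([0.686, 0.294, 0.055], 0.86)]
top cup [([0.581, 0.242, 0.016], 0.84)]
1.1 [[ 9.38743484e-01  3.44616702e-01  2.33687049e-05]
 [ 3.44616703e-01 -9.38743483e-01 -3.22420312e-05]
 [ 1.08260770e-05  3.83202427e-05 -9.99999999e-01]]
```

View pics/scene0.png

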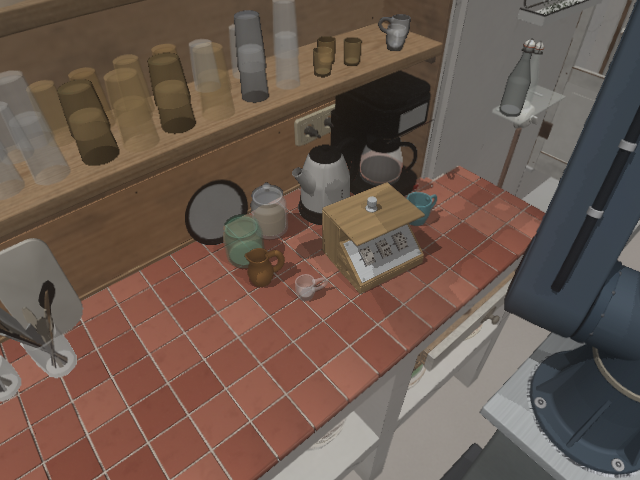

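View pics/top0.png

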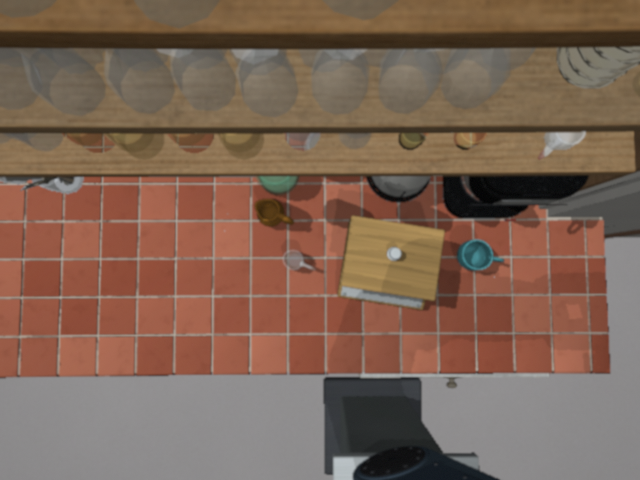

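The scene view shows the box around (370,240), the knob at (372,203) and the wheels near (390,245). In the top view the lid corners are about (350,217), (443,228), (434,300) and (340,297), so the yaw is about -0.12. I'll fit the lid from depth, then move to a wrist view along the panel normal.

```bash
cat > h.py <<'E'
from bench import manip
import numpy as np, cv2, json, os
def cloud(c,d,cal=None):
    cal=cal or manip.get_calibration(c); K=np.array(cal["camera_matrix"]); v,u=np.mgrid[:480,:640]
    pts=np.stack([u,v],-1).reshape(-1,1,2).astype(float)
    n=cv2.undistortPoints(pts,K,np.array([cal["k1"],0,0,0.])).reshape(480,640,2)
    X=np.dstack([n[...,0]*d,n[...,1]*d,d])
    return (X-np.array(cal["t"]))@np.array(cal["R"])
def proj(P,cal):
    P=np.asarray(P,float); X=P.reshape(-1,3)@np.array(cal["R"]).T+np.array(cal["t"])
    return cv2.projectPoints(X,np.zeros(3),np.zeros(3),np.array(cal["camera_matrix"]),np.array([cal["k1"],0,0,0.]))[0].reshape(P.shape[:-1]+(2,))
def box(): b=json.load(open("box.json")); return b["x"],b["y"],b["yaw"]
def Rb(yaw): c,s=np.cos(yaw),np.sin(yaw); return np.array([[c,-s,0],[s,c,0],[0,0,1.]])
def W(p):
    x,y,yaw=box(); return np.asarray(p)@Rb(yaw).T+[x,y,0]
n=np.array([-np.sin(np.radians(35)),0,np.cos(np.radians(35))]); up=np.array([n[2],0,-n[0]])
def Rt(): # tool z=-n, y along box y, x = y cross z
    z=-n; y=np.array([0,1.,0]); return Rb(box()[2])@np.column_stack([np.cross(y,z),y,z])
WIN=lambda yb: np.array([-67.4e-3,yb,73.6e-3])
E
python3 - <<'E'
from h import *
a=np.load("top0.npz"); P=cloud("top",a["d"]); 
m=(abs(P[...,2]-.143)<.006)&(abs(P[...,0]-.57)<.15)&(abs(P[...,1]-.04)<.16)&(a["d"]>0)
lab=cv2.connectedComponentsWithStats(m.astype(np.uint8)); k=1+np.argmax(lab[2][1:,4]); m=lab[1]==k
r=cv2.minAreaRect(P[m][:,:2].astype(np.float32)*1000); print(m.sum(),r,np.median(P[m][:,2]))
# knob points
q=(P[...,2]>.16)&(P[...,2]<.18)&(abs(P[...,0]-.57)<.06)&(abs(P[...,1]-.04)<.06); print("knob",q.sum(),P[q].mean(0))
print(cv2.boxPoints(r))
c=manip.get_calibration("wrist"); R=np.array(c["R"]);t=np.array(c["t"])
T=manip.current_tcp_rot(); print("cam in tool",T.T@(-R.T@t-manip.current_ee_pos()),(T.T@R.T).round(2).tolist(),c["camera_matrix"])
E
```

```text
6777 ((579.61669921875, 40.839996337890625), (192.0161590576172, 146.0912322998047), 80.84710693359375) 0.14339000665366933
knob 102 [0.58803322 0.04130515 0.17058524]
[[492.2292   -42.326317]
 [636.46027  -65.56498 ]
 [667.0042   124.00631 ]
 [522.77313  147.24496 ]]
cam in tool [ 0.07561865  0.00074626 -0.14214623] [[0.0, -0.96, -0.29], [1.0, 0.0, -0.0], [0.0, -0.29, 0.96]] [[426.71067624   0.         319.39115387]
 [  0.         426.71067624 242.34097075]
 [  0.           0.           1.        ]]
```

```bash
echo '{"x":0.5875,"y":0.0396,"yaw":-0.160}'>box.json
cat >> h.py <<'E'
def snap(name):
    cal=manip.get_calibration("wrist"); p,d=manip.grab_frame("wrist"); np.savez(name+".npz",p=p,d=d,R=cal["R"],t=cal["t"],K=cal["camera_matrix"],k1=cal["k1"])
    cv2.imwrite(f"pics/{name}.png",p[:,:,::-1]); return p,d,cal
AX=np.array([-54.8e-3,0,55.6e-3])
def unwrap(p,cal,yb,lim=75):  # rows: rim angle (deg from window, + down slope), top row = -lim (up slope)
    a=np.radians(np.arange(-lim,lim+.1,.5)); w=np.arange(15,-15.1,-.25)*1e-3
    A,Y=np.meshgrid(a,w,indexing="ij")
    P=AX+.022*(np.cos(A)[...,None]*n-np.sin(A)[...,None]*up)+(Y+yb)[...,None]*np.array([0,1,0])
    uv=proj(W(P),cal).astype(np.float32); return cv2.remap(p,uv[...,0],uv[...,1],cv2.INTER_LINEAR)
E
python3 - <<'E'
from h import *
p=W(WIN(0)+n*.09)
q=manip.inverse_kinematics(p,Rt()); print(p,q)
for yb in(.048,-.048): print(manip.inverse_kinematics(W(WIN(yb)),Rt()) is not None)
manip.move_ptp(p,Rt()); manip.set_gripper(0.0)
print(manip.current_time(),manip.current_ee_pos(),manip.current_force())
im,d,cal=snap("w1")
for yb in(.048,0,-.048): print(proj(W(WIN(yb)),cal))
cv2.imwrite("pics/u1.png",cv2.resize(np.hstack([unwrap(im,cal,y) for y in(.048,0,-.048)]),None,fx=2,fy=1.9)[:,:,::-1])
E
```

```text
[0.46999835 0.05856235 0.14732368] [ 0.11195622  0.19362466  2.29548018 -1.20870883  0.16550937 -0.14208931]
True
True
4.1583 [0.47000434 0.05856766 0.14733737] [0.61522296 0.44723549 0.47094926]
[403.70495408 247.45990892]
[319.39502457 247.47306223]
[235.06424748 247.49076977]
```

View pics/w1.png

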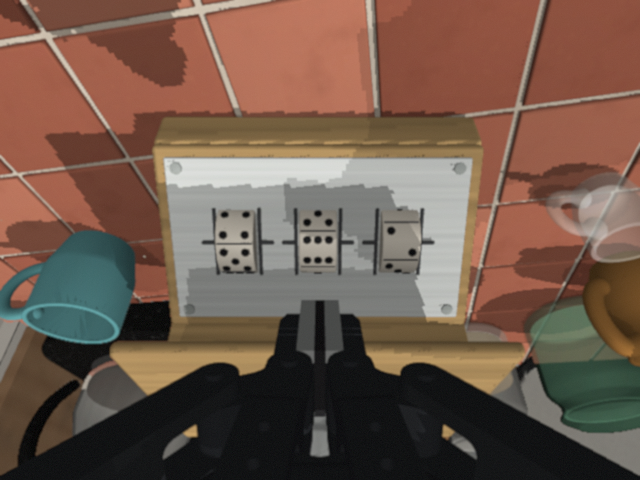

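View pics/u1.png

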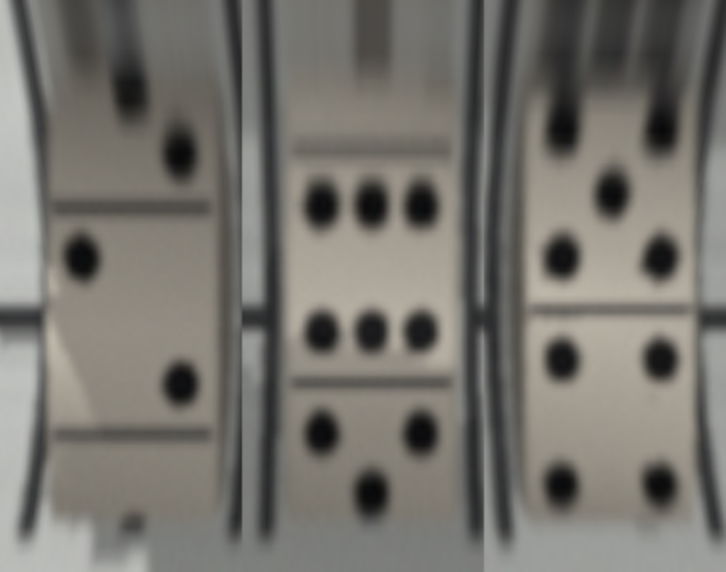

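The wrist view is upside down: the left wheel is at (401,242), middle at (319,242) and right at (237,242). Face numbers increase up the slope. The left wheel shows 2 a little low, the middle shows 6 slightly high, and the right shows the 4/5 line. Next I check the pose fit using depth and the index ridges.

Run:
```python
from h import *
a=np.load("w1.npz"); cal={"camera_matrix":a["K"],"k1":float(a["k1"]),"R":a["R"],"t":a["t"]}
x,y,yaw=box(); P=(cloud("wrist",a["d"],cal)-[x,y,0])@Rb(yaw)
for nm,(u,v) in dict(p1=(360,230),p2=(360,280),p3=(280,250),p4=(200,290),p5=(445,200),top=(320,185)).items():
    print(nm,P[v-2:v+3,u-2:u+3].reshape(-1,3).mean(0).round(4),"n",(P[v,u]@n).round(4),"exp .086")
for c in (237,319,401): print("wheel",c,P[242,c].round(4),P[242,c]@n,"exp .099")
# panel normal
m=np.zeros((480,640),bool); m[170:300,270:290]=1;m[170:300,350:370]=1;m[165:200,190:440]=1;m&=a["d"]>0
Q=P[m]; c=Q.mean(0); print("normal",np.linalg.svd(Q-c,full_matrices=False)[2][2],c)
for yb in(.048,0,-.048): print(proj(W(AX+n*.010+[0,yb+.015,0]),cal),proj(W(AX+n*.010+[0,yb-.015,0]),cal))
g=cv2.cvtColor(a["p"],cv2.COLOR_RGB2GRAY).astype(int)
print("ridge rows",[(c,225+g[225:260,c].argmin(),g[225:260,c].min()) for c in(206,268,288,348,369,430)])
```

```text
p1 [-0.0724  0.0232  0.0648] n 0.0852 exp .086
p2 [-0.0381  0.0251  0.0766] n 0.0845 exp .086
p3 [-0.0542 -0.0239  0.0654] n 0.0852 exp .086
p4 [-0.0329 -0.0743  0.0806] n 0.0851 exp .086
p5 [-0.0793  0.0734  0.0479] n 0.0848 exp .086
top [-0.0867  0.0004  0.0429] n 0.0846 exp .086
wheel 237 [-0.0689 -0.047   0.0708] 0.0975686620721383 exp .099
wheel 319 [-0.0688 -0.0002  0.0707] 0.0973886415423442 exp .099
wheel 401 [-0.0695  0.0464  0.0713] 0.0982944759175148 exp .099
normal [ 5.73780401e-01  3.79072841e-04 -8.19009101e-01] [-0.07749234 -0.00191683  0.04938557]
[425.08379738 241.34632329] [374.72564928 241.35558041]
[344.53540223 241.36098254] [294.22636132 241.3697382 ]
[264.02897721 241.37484573] [213.64699207 241.38312082]
ridge rows [(206, np.int64(242), np.int64(49)), (268, np.int64(242), np.int64(51)), (288, np.int64(242), np.int64(49)), (348, np.int64(242), np.int64(50)), (369, np.int64(242), np.int64(39)), (430, np.int64(242), np.int64(51))]
```

Run:
```python
import cv2
i=cv2.imread("pics/w1.png")[195:290,190:450]; cv2.imwrite("pics/w1c.png",cv2.resize(i,None,fx=3,fy=3,interpolation=cv2.INTER_CUBIC))
```

```text
(no output)
```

View pics/w1c.png

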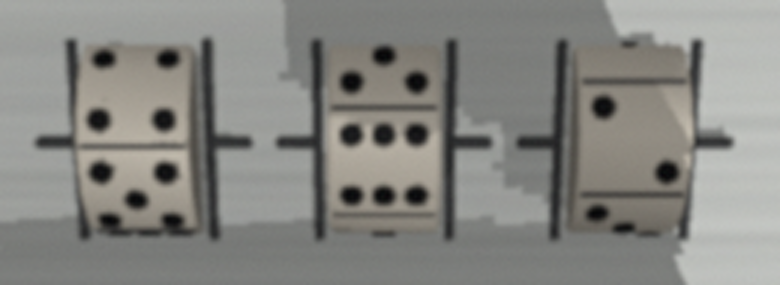

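The pose fits within about 1 mm: ridge rows are 242 against a predicted 241.4, and the panel plane and normal match. The wheel angles are about 69° left, 294.5° middle and 215.8° right. The rolls needed are +51°, -54.5° and -156°. I'll start with the left wheel.

```bash
cat >> h.py <<'E'
def fn(f0): return float((np.array(manip.current_force())-f0)@(Rb(box()[2])@n))
def roll(yb,s0,s1,target=8.):
    """press at slope offset s0 (m, + up) and draw to s1, keeping ~target N; wheel angle change = -(s1-s0)/.022"""
    R=Rt(); at=lambda s,h: W(WIN(yb)+up*s+n*h)
    manip.move_l(at(s0,.012),R); manip.move_l(at(s0,.004)); manip.dwell(.1); f0=np.array(manip.current_force())
    h=.003; f=0; log=[]
    while f<target-1.5 and h>-.006:
        manip.move_l(at(s0,h),max_speed=.05); f=fn(f0); log.append((round(h*1e3,2),round(f,1)))
        h-=.001 if f<1 else .0004
    if f<target-1.5: manip.move_l(at(s0,.012)); print("no contact",log); return
    h+=.0004 if f>1 else 0
    k=max(2,int(round(abs(s1-s0)/.005)))
    for s in np.linspace(s0,s1,k+1)[1:]:
        manip.move_l(at(s,h),max_speed=.04); f=fn(f0); log.append((round(s*1e3,1),round(h*1e3,2),round(f,1)))
        h+=np.clip((f-target)*.00008,-.0004,.0004)
    manip.move_l(at(s1,.012)); print(log)
def view(name):
    manip.move_l(W(WIN(0)+n*.09),Rt()) if np.linalg.norm(np.array(manip.current_ee_pos())-W(WIN(0)+n*.09))>.003 else None
    manip.dwell(.1); im,d,cal=snap(name)
    U=[unwrap(im,cal,y) for y in(.048,0,-.048)]
    for u in U: # dark line rows -> degrees
        g=cv2.cvtColor(u,cv2.COLOR_RGB2GRAY)[:,22:-22].astype(float); r=np.percentile(g,85,axis=1); r0=cv2.blur(r[:,None],(1,31))[:,0]
        e=r0-r; print("lines at deg",[(i/2-75,round(e[i])) for i in range(40,len(e)-50) if e[i]>12 and e[i]==e[i-4:i+5].max()])
    cv2.imwrite(f"pics/{name}_u.png",cv2.resize(np.hstack(U),None,fx=2,fy=1.9)[:,:,::-1])
    print("t",manip.current_time())
E
python3 - <<'E'
from h import *
view("w2")
roll(.048,.009,-.009)
view("w3")
E
```

```text
lines at deg [(-20.0, 32), (39.0, 36)]
lines at deg [(-35.5, 23), (26.0, 40)]
lines at deg [(6.5, 50)]
t 4.3583Traceback (most recent call last):
  File "<stdin>", line 3, in <module>
  File "h.py", line 33, in roll
    manip.move_l(at(s0,.012),R); manip.move_l(at(s0,.004)); manip.dwell(.1); f0=np.array(manip.current_force())
    ~~~~~~~~~~~~^^^^^^^^^^^^^^^
bench.Unreachable: the arm cannot follow that straight line within its joint ranges
```

Run:
```python
from h import *
from scipy.spatial.transform import Rotation as Ro
for d in(0,5,-5):
  R=Rt()@Ro.from_euler("x",0).as_matrix()@Ro.from_euler("y",d,degrees=True).as_matrix()
  for yb in(.048,0,-.048):
    for s in(.009,-.009):
      q=[manip.inverse_kinematics(W(WIN(yb)+up*s+n*h),R) for h in(.012,-.001)]
      print(d,yb,s,[None if v is None else np.round(v,2).tolist() for v in q])
```

```text
0 0.048 0.009 [[0.19, 0.43, 2.17, 4.53, 0.2, 0.48], [0.19, 0.46, 2.15, 4.43, 0.2, 0.58]]
0 0.048 -0.009 [[0.21, 0.44, 2.2, 4.35, 0.22, 0.68], [0.2, 0.48, 2.19, 4.26, 0.23, 0.76]]
0 0 0.009 [[0.07, 0.41, 2.21, 4.19, 0.15, 0.72], [0.07, 0.44, 2.2, 4.07, 0.16, 0.84]]
0 0 -0.009 [[0.08, 0.42, 2.25, 3.99, 0.19, 0.93], [0.08, 0.46, 2.23, 3.9, 0.2, 1.02]]
0 -0.048 0.009 [[-0.05, 0.39, 2.25, 3.67, 0.12, 1.14], [-0.06, 0.43, 2.23, 3.58, 0.14, 1.22]]
0 -0.048 -0.009 [[-0.05, 0.4, 2.28, 3.53, 0.17, 1.27], [-0.05, 0.44, 2.27, 3.48, 0.19, 1.32]]
5 0.048 0.009 [[0.18, 0.42, 2.12, -1.04, 0.19, -0.24], [0.17, 0.46, 2.11, -1.13, 0.18, -0.16]]
5 0.048 -0.009 [[0.19, 0.43, 2.16, -1.25, 0.18, -0.02], [0.18, 0.46, 2.14, -1.36, 0.17, 0.08]]
5 0 0.009 [[0.06, 0.4, 2.16, -1.06, 0.13, -0.32], [0.06, 0.43, 2.15, -1.2, 0.12, -0.18]]
5 0 -0.009 [[0.07, 0.41, 2.2, -1.41, 0.12, 0.04], [0.07, 0.44, 2.19, 4.7, 0.11, 0.21]]
5 -0.048 0.009 [None, None]
5 -0.048 -0.009 [None, None]
-5 0.048 0.009 [[0.21, 0.45, 2.21, 4.07, 0.29, 0.95], [0.2, 0.48, 2.19, 4.01, 0.3, 1.01]]
-5 0.048 -0.009 [[0.23, 0.46, 2.24, 3.99, 0.33, 1.05], [0.22, 0.5, 2.23, 3.93, 0.34, 1.11]]
-5 0 0.009 [[0.09, 0.43, 2.26, 3.76, 0.27, 1.16], [0.08, 0.46, 2.24, 3.71, 0.29, 1.21]]
-5 0 -0.009 [[0.1, 0.44, 2.29, 3.69, 0.32, 1.24], [0.09, 0.48, 2.28, 3.65, 0.34, 1.28]]
-5 -0.048 0.009 [[-0.05, 0.41, 2.29, 3.42, 0.27, 1.39], [-0.05, 0.45, 2.28, 3.39, 0.29, 1.41]]
-5 -0.048 -0.009 [[-0.04, 0.43, 2.33, 3.38, 0.32, 1.43], [-0.05, 0.47, 2.31, 3.36, 0.34, 1.45]]
```

```bash
cat >> h.py <<'E'
T5=np.radians(5.); n0,up0=n,up
n=np.cos(T5)*n0-np.sin(T5)*up0; up=np.cos(T5)*up0+np.sin(T5)*n0   # press frame turned 5 deg about the axle
def WIN(yb): return AX+[0,yb,0]+.022*n
E
python3 - <<'E'
from h import *
# unwrap uses n,up globals -> keep it on the true panel normal
s=open("h.py").read().replace("np.cos(A)[...,None]*n-np.sin(A)[...,None]*up)","np.cos(A)[...,None]*n0-np.sin(A)[...,None]*up0)"); open("h.py","w").write(s)
r=lambda v: None if v is None else np.round(v,2).tolist()
print(r(manip.current_qpos()))
for h in(.05,.09,.12,.15,.18):
    print(h,"flat",r(manip.inverse_kinematics(W(WIN(0)+n0*h),Rb(box()[2])@np.column_stack([-up0,[0,1,0],-n0]))),"5deg",[r(manip.inverse_kinematics(W(WIN(y)+n*h),Rt())) for y in(.048,0,-.048)])
E
```

```text
[0.11, 0.19, 2.3, -1.21, 0.17, -0.14]
0.05 flat [0.1, 0.31, 2.27, 4.48, 0.15, 0.44] 5deg [[0.25, 0.36, 2.27, 4.21, 0.29, 0.84], [0.11, 0.33, 2.32, 3.88, 0.26, 1.06], [-0.04, 0.31, 2.36, 3.49, 0.24, 1.33]]
0.09 flat [0.11, 0.19, 2.3, -1.24, 0.16, -0.11] 5deg [[0.28, 0.25, 2.31, 4.49, 0.28, 0.57], [0.14, 0.21, 2.36, 4.2, 0.22, 0.76], [-0.02, 0.18, 2.4, 3.71, 0.16, 1.12]]
0.12 flat [0.13, 0.11, 2.31, -0.9, 0.21, -0.44] 5deg [[0.3, 0.16, 2.33, -1.54, 0.29, 0.33], [0.15, 0.12, 2.38, 4.55, 0.2, 0.41], [-0.01, 0.08, 2.42, 4.15, 0.11, 0.68]]
0.15 flat [0.14, 0.02, 2.32, -0.69, 0.27, -0.65] 5deg [[0.33, 0.07, 2.34, -1.3, 0.32, 0.1], [0.18, 0.02, 2.4, -1.34, 0.22, 0.02], [-0.0, -0.02, 2.44, -1.29, 0.1, -0.16]]
0.18 flat [0.16, -0.07, 2.33, -0.56, 0.35, -0.77] 5deg [[0.37, -0.02, 2.35, -1.09, 0.37, -0.09], [0.2, -0.08, 2.41, -1.02, 0.27, -0.29], [0.01, -0.13, 2.45, -0.71, 0.17, -0.74]]
```

Run:
```python
from h import *
manip.move_ptp(W(WIN(0)+n0*.12),Rb(box()[2])@np.column_stack([-up0,[0,1,0],-n0]))
manip.move_ptp(W(WIN(0)+n*.12),Rt()); print(manip.current_time(),np.round(manip.current_qpos(),2))
manip.move_ptp(W(WIN(.048)+n*.03),Rt())
print(manip.current_time(),np.round(manip.current_qpos(),2),np.round(manip.current_force(),1))
roll(.048,.009,-.009)
print(manip.current_time())
try: view("w3")
except manip.Unreachable: manip.move_ptp(W(WIN(0)+n*.09),Rt()); view("w3")
```

```text
9.2417 [0.15 0.12 2.38 4.55 0.2  0.41]
9.8167 [0.23 0.41 2.25 4.1  0.31 0.94] [-0.2 -1.2 -0.4]
[(3.0, 0.7), (2.0, 1.3), (1.6, 0.7), (0.6, 1.0), (-0.4, 6.8), (np.float64(4.5), -0.4, 8.0), (np.float64(0.0), np.float64(-0.4), 7.9), (np.float64(-4.5), np.float64(-0.41), 8.1), (np.float64(-9.0), np.float64(-0.4), 6.3)]
13.0
lines at deg [(-33.0, 21), (28.0, 45)]
lines at deg [(-34.0, 17), (26.0, 40)]
lines at deg [(7.0, 50)]
t 13.9167
```

Run:
```python
from h import *
manip.move_ptp(W(WIN(0)+n*.03),Rt())
roll(0,-.0054,.0054); roll(0,-.0054,.0052)
view("w4")
```

```text
[(3.0, -0.2), (2.0, 0.1), (1.0, -0.0), (0.0, 0.6), (-1.0, 18.8), (np.float64(0.0), -1.0, 19.0), (np.float64(5.4), np.float64(-0.6), 10.9)]
[(3.0, 0.3), (2.0, 0.1), (1.0, 1.0), (0.0, 0.9), (-1.0, 18.6), (np.float64(-0.1), -1.0, 18.8), (np.float64(5.2), np.float64(-0.6), 11.8)]
lines at deg [(-33.5, 21), (28.0, 43)]
lines at deg [(-31.0, 29), (28.5, 39)]
lines at deg [(7.0, 53)]
t 20.6083
```

View pics/w4_u.png

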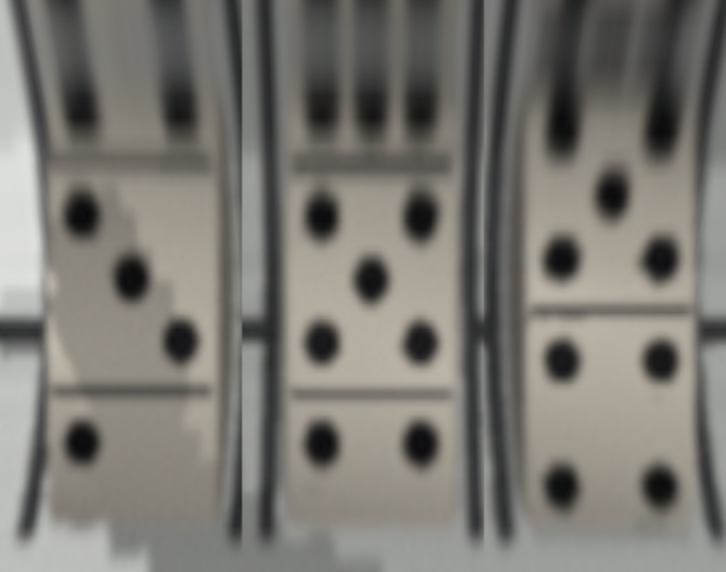

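The left wheel shows 3 (pip centre at row 278) and the middle shows 5 (row 280), both within about 2° of their windows. Now the right wheel needs four upward strokes, about 60 mm in total.

```bash
sed -i 's/h-=.001 if f<1 else .0004/h-=.0015 if h>.0005 else .0004/; s/h+=.0004 if f>1 else 0/h+=.0004/' h.py
python3 - <<'E'
from h import *
manip.move_ptp(W(WIN(-.048)+n*.03),Rt())
for i in range(4): roll(-.048,-.0074,.0074)
view("w5")
E
```

```text
[(3.0, -0.4), (1.5, 0.5), (0.0, 0.5), (-0.4, 8.7), (np.float64(-2.5), -0.4, 8.1), (np.float64(2.5), np.float64(-0.4), 9.4), (np.float64(7.4), np.float64(-0.28), 6.6)]
[(3.0, -0.8), (1.5, -0.3), (0.0, 1.2), (-0.4, 7.5), (np.float64(-2.5), -0.4, 7.9), (np.float64(2.5), np.float64(-0.41), 7.8), (np.float64(7.4), np.float64(-0.42), 8.1)]
[(3.0, 0.7), (1.5, 0.0), (0.0, 1.3), (-0.4, 8.6), (np.float64(-2.5), -0.4, 8.1), (np.float64(2.5), np.float64(-0.39), 8.8), (np.float64(7.4), np.float64(-0.33), 7.0)]
[(3.0, 0.3), (1.5, 0.1), (0.0, 1.4), (-0.4, 9.0), (np.float64(-2.5), -0.4, 8.5), (np.float64(2.5), np.float64(-0.36), 8.7), (np.float64(7.4), np.float64(-0.31), 7.2)]
lines at deg [(-34.0, 20), (27.5, 41)]
lines at deg [(-31.5, 26), (29.0, 48)]
lines at deg [(-31.5, 28), (27.5, 50)]
t 33.25
```

View pics/w5_u.png

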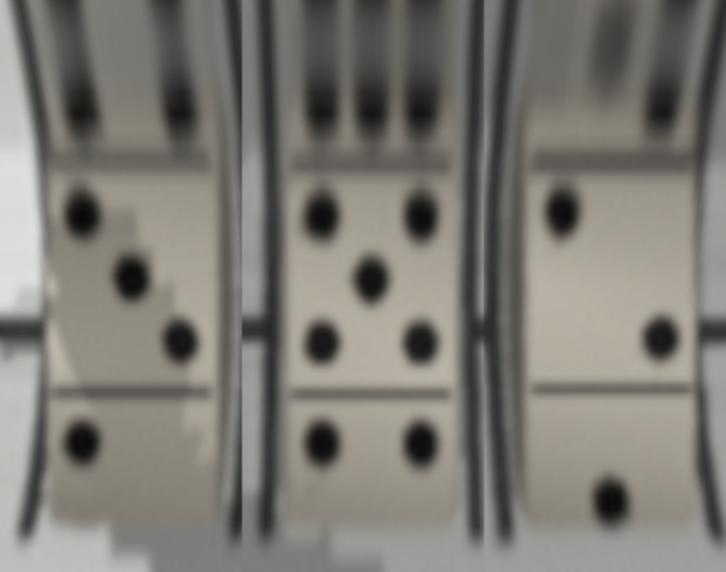

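The code 3-5-2 is showing, all within about 2.5°. Next is the lid: raise the arm, change the wrist branch while high, cage the knob with half-open fingers, and slide it left.

```bash
cat >> h.py <<'E'
def Rv():
    return Rb(box()[2])@np.column_stack([[-1,0,0],[0,1,0],[0,0,-1.]])
E
python3 - <<'E'
from h import *
x,y,yaw=box(); kb=(np.array([.588,.0413,0])-[x,y,0])@Rb(yaw); print("knob box",kb)
p=W([kb[0],kb[1],.25])
for R in(Rv(),Rv()@np.diag([-1,-1,1.])): print(np.round(manip.inverse_kinematics(p,R),2))
q=np.array(manip.current_qpos()); print(np.round(q,2))
g=np.array(manip.inverse_kinematics(p,Rv()))
q[1]-=.55; manip.move_j(q); print(manip.current_ee_pos(),manip.current_time())
q2=q.copy(); q2[3:]=g[3:]; manip.move_j(q2); print(manip.current_ee_pos(),manip.current_time())
E
```

```text
knob box [0.00022277 0.00175795 0.        ]
[-0.01  0.4   1.52 -0.    1.21 -1.42]
[-0.01  0.4   1.52 -0.    1.21  1.72]
[0.13 0.21 2.36 4.2  0.22 0.76]
[0.45525962 0.05850651 0.40100871] 34.2417
[0.1810182  0.0715066  0.22634691] 37.7333
```

Run:
```python
from h import *
manip.move_ptp(W([0,.0018,.29]),Rv()); print(manip.current_ee_pos(),manip.current_time())
manip.set_gripper(.5); print(manip.current_grip_width())
manip.move_l(W([0,.0018,.21]))
im,d,cal=snap("k1"); print(manip.current_time(),[(np.round(r["at"],3).tolist(),round(r["confidence"],2)) for r in manip.look_for("wrist","lid_knob")],W([0,0,.163]))
P=cloud("wrist",d,cal); q=(P[...,2]>.158)&(P[...,2]<.178)&(np.hypot(P[...,0]-.588,P[...,1]-.04)<.03)
print("knob cloud",q.sum(),P[q].mean(0),np.ptp(P[q],axis=0))
```

```text
[0.58724142 0.04157587 0.29024867] 39.25
0.5016386552418541
40.4667 [([0.568, 0.044, 0.145], 0.76)] [0.5875 0.0396 0.163 ]
knob cloud 1924 [0.58674488 0.0386502  0.16957352] [0.02173506 0.02156621 0.0147838 ]
```

View pics/k1.png

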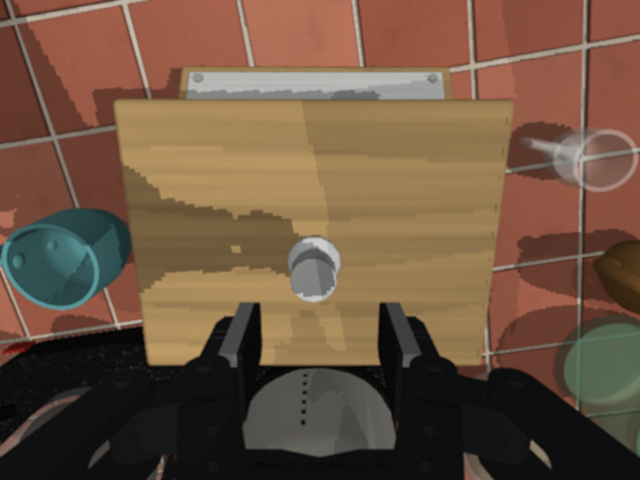

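The knob is at (314,268), centred between the open fingers at (240..400). I lower, drag left and watch the force.

Run:
```python
from h import *
yv=Rb(box()[2])[:,1]
manip.move_l(W([0,0,.150])); f0=np.array(manip.current_force()); print("down",f0)
for y in(.013,.035,.06,.08,.09,.0925,.095):
    manip.move_l(W([0,y,.150]),max_speed=.05); f=float((np.array(manip.current_force())-f0)@yv); print(y,round(f,1))
    if f<-12: break
y-=.010
manip.move_l(W([0,y,.150]),max_speed=.05); manip.move_l(W([0,y,.24])); print(manip.current_time())
im,d,cal=snap("k2"); P=(cloud("wrist",d,cal)-W([0,0,0]))@Rb(box()[2])
q=(P[...,2]>.164)&(P[...,2]<.178)&(abs(P[...,0])<.03)&(abs(P[...,1]-.08)<.04); print("knob box",q.sum(),P[q].mean(0))
```

```text
down [-1.09292234  0.58747118 -0.51530557]
0.013 -0.5
0.035 -1.3
0.06 -0.1
0.08 -1.1
0.09 -1.9
0.0925 -1.0
0.095 -6.1
45.2167
knob box 1366 [0.00025875 0.08392798 0.17039679]
```

Run:
```python
from h import *
p,d=manip.grab_frame("scene"); cv2.imwrite("pics/end.png",cv2.resize(p[180:310,230:450],None,fx=3.5,fy=3.5,interpolation=cv2.INTER_CUBIC)[:,:,::-1])
```

```text
(no output)
```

View pics/end.png

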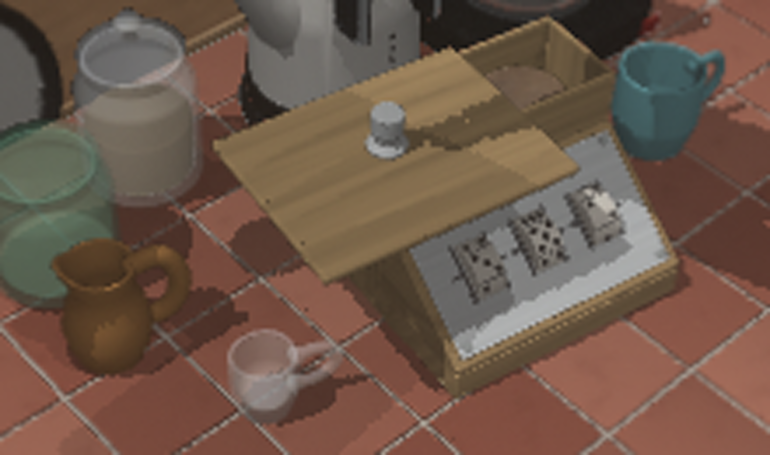

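The lid is open to the left (knob at crop (387,128)), the wheels still show the code, and the mug, jug and cup are standing.

```bash
python3 -c "
from bench import manip
print(manip.sign_off(), manip.current_time())"
```

```text
the job is handed in; nothing more can be done
the job is handed in; nothing more can be done
```

I set the wheels to 3-5-2, each within about 3° of its window, and slid the lid about 84 mm open. I let go with the mug, jug and cup still standing in place, and handed the job in at about 45 s; the sign-off did not report a verdict.

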